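Close the reader's drawer and set its gauge arm to the rider

TASK

The blue specimen drawer of the bench reader has been left open: push it fully home until it snaps into its detent. Then squeeze in the green lock button on the black grip of the telescoping arm on top of the reader, draw the arm out until its pointer stands at the red rider on the scale, and finish while still holding the grip there with the button squeezed in. Leave the red rider as it is set, and leave the jar, the check weight and the stopper standing where they are.

Things in the scene. Friction and masses are not known exactly. Their poses are not given: they have to be found in the camera images.
- reader: fixed white bench reader, 150 (x) x 260 (y) x 95 mm high; origin: centre of its underside on the worktop. Its -x is its front (drawer side, toward the robot), +y its left, z up. On its cover lies a tube along y (axis at reader x = +35, z = 140 mm; top 156 mm), from whose -y end the telescoping arm slides out. In front of the tube: a white scale plate, marks every 10 mm.
- specimen_drawer (a joint): how far the drawer is open, m; 0 = fully home (hard stop). It slides home along the reader's +x, starts 0.03-0.06 open, about 1.5 N of friction; in the last 12 mm a spring ball resists with about 4 N, then snaps it in over the last 6 mm. It stays where it is left.
- drawer_front (a point): centre of the drawer's flat blue front face (180 mm wide along the reader's y, 62 mm high, from z = 16 to 79 mm, flat, no handle); the face looks along the reader's -x. Push here, along the reader's +x.
- gauge_arm (a joint): how far the telescoping arm is drawn out, m; 0 = fully in, where the lock tooth holds it. Range 0 to 0.12; it moves along the reader's -y. A return spring pulls it in with 2.4 to 4 N, so it must be held out. Locked at 0 unless the lock button is squeezed in.
- grip_head: black grip block at the arm's outer end, 30 (reader x) x 34 (y) x 44 mm high; origin at its centre, z = 140 mm; axes as the reader's. Arm in: at reader x = +35, y = -80 mm, over the cover (95 mm; a small steel lug below it reaches 107 mm). Pinch it from above across the reader's x: one finger on the green button in its front (-x) face, the other on its plain back face.
- lock_button (a joint): travel of the green lock button, m: 0 = out (locked), 0.006 = squeezed in fully; it moves along the reader's +x, springs back, needs 2.8 N to start and 5.2 N to go fully in. The arm is free from 0.0045 on. Keep it squeezed in while drawing the arm.
- button_face (a point): centre of the outer face of the green lock button, a 20 (y) x 26 (z) mm cap standing 8 mm out of the grip's front (-x) face, so the grip is 38 mm wide over the button, 32 mm with the button in.
- pointer_tip (a point): tip of the black pointer needle of the telescoping arm, 5 to 10 mm above the scale plate; it moves with the arm.
- rider (a joint): setting of the rider, m: the pointer stands exactly at the rider's white line when joint gauge_arm equals this value. 0.05 to 0.10; stiff, about 12 N to shift it; to be left alone.
- rider_mark (a point): point on the line of the red rider, beside the scale at the height of the pointer tip: reader-frame y of pointer_tip must equal reader-frame y of this point. The rider is a red block 8 mm wide along y with a white centre line.
- brown_jar: small beige screw-cap jar, diameter 57, height 47 mm, bystander; origin at its underside centre.
- check_weight: knobbed grey check weight, diameter 29, height 54 mm, bystander; origin at its underside centre.
- stopper: dark grey rubber stopper, diameter 35, height 28 mm, bystander standing beside the reader below the path of the arm; origin at its underside centre.

How it is judged:
By the outcome, as a careful person would: the job done as asked, in the order asked, and still so for the second after the job is handed in, while the arm keeps its last pose, push and grip.
It also fails if it takes over 56 s, if anything falls off the work surface, if the arm or the gripper's body presses on something with over 40 N, if the wrist force passes 120 N, or if a joint passes its speed limit or range.

ROBOT

A 6-joint arm with a two-finger parallel gripper is mounted at the origin on a cart in front of the work surface, level with it; the furniture and walls round the work are solid. World frame = base frame: x ahead of the robot, y to its left, z up, the work surface at z = 0. Lengths are in m, angles in rad, forces in N, time in s.
With the tool pointing down it reaches from about 0.25 to 0.775 m from the base axis. Payload 4 kg.
Tool frame: the origin (TCP) lies at the very end of the fingers, on their centre line; the grasp point (between the pads) lies 19 mm behind it (tcp_to_grasp is the distance from the TCP to the grasp point, in m); z points along the fingers, y is the line along which they close (so a half turn about z gives the same grasp; the last joint's range is limited). The gripper opens to 94 mm and grips with 3 to 60 N. Pads are 16 mm wide; open, the fingers measure 119 mm over their backs; the gripper's body (75 mm by 177 mm) begins 78 mm behind the grasp point.
Start: joints at [-1.389, 0.087, 1.371, -0, 1.684, -0.103], TCP at [0.155, -0.528, 0.206] pointing down, gripper open.
Joint ranges: [-3.1, 3.1], [-0.76, 2.03], [0.27, 2.55], [-1.08, 4.22], [0.17, 2.65], [-2.57, 2.57]. Speed limits (rad/s): [2.79, 2.79, 3.14, 3.14, 3.14, 3.14].

INTERFACE

Orientations are given as [roll, pitch, yaw] about the fixed x, y, z axes, in that order (R = Rz(yaw) Ry(pitch) Rx(roll)).
In Python, from bench import * gives the robot as it stands.
- The arm moves only by the tool creep_tool, called after "Request:" by a JSON object that holds its "fn" and its "kwargs". Schema: {"type":"object","properties":{"ticks":{"type":"array","items":{"type":"object","properties":{"jaw":{"type":"number"},"tx":{"type":"number"},"ty":{"type":"number"},"tz":{"type":"number"},"yaw":{"type":"number"}},"additionalProperties":false,"required":["jaw"]},"minItems":1,"maxItems":20},"only":{"type":"string"},"quiet":{"type":"boolean"},"lines":{"type":"string"}},"required":["ticks"],"additionalProperties":false}. ticks is a list of rows, 1 to 20 of them, each an object with the fields jaw (the finger opening in m), tx, ty, tz (the shift in m), yaw (a turn about the tool's z in rad); a field left out counts as zero (the opening has to be given); each row shifts and turns the commanded pose from where the row before left it, along the tool's axes as they then stand; what a row does not reach is not made up. A row lasts 1/12 s, in which the tool goes at most 0.0417 m and 0.125 rad, less where a joint would pass 70% of its speed; a pose out of reach is approached as far as the arm can. The fingers move at their own pace and stop on an object; the grip force is fixed at half the most. Time passes only in rows, so rows that do not move let the fingers close. The tool returns the time, the measured TCP pose, the force, the opening and the grip force at its end. only (a regular expression) keeps the lines of the reply that match it, lines (a string "A,B") keeps lines A to B, and quiet returns only ok. Input that does not fit is refused with a message, and nothing moves.
- get_obs(): the state, without advancing time (a new reading comes with each control period).
- snapshot(name): name is "scene" or "top" or "wrist"; returns a dict with "color" (480x640x3 uint8, blue, green, red), "fx", "fy", "cx", "cy" (pixels), "k1" (the pictures are not rectified: a ray, as slopes to the right and down, at radius r is drawn at 1 + k1 r^2 times it, then the intrinsics apply), "extrinsics" (4x4, takes a point from world to camera coordinates). Camera axes: x right, y down, z forward; pixel columns grow to the right and rows downward; lengths in m; the calibration is good to about 2 mm. A picture is of the moment at which its call begins. There is no depth.
- close_job(): hands the job in; it is judged then, once.
The state is a dict: "time": time; "joint_positions": joint angles; "qvel": joint speeds; "joint_torque": joint torques, N m; "tool_pos": TCP position; "ee_rot": TCP orientation; "wrist_force": force on the tool from outside, world axes, zero at the start; "wrist_torque": the same for the moment, N m; "width": finger opening in m; "finger_force": force on a finger pad.
Only numpy, scipy, OpenCV 4.12 (cv2) and the standard library are available. Lean on these libraries where they do the work, as an engineer would, in place of code of your own. Each camera call takes 0.05 s, during which the arm holds its last target. There are 200 camera calls.

## Working session

There is one attempt and no reset: what is moved stays moved. The work goes in short steps, Python scripts to look and compute and a tool call to move; the robot and the scene stay as the last step left them, time stands still between calls to the robot, and variables do not carry over. Pictures are saved under pics/ and viewed, at most 10 in all, crops included, and the job is handed in when it is done.

```bash
ls; mkdir -p pics; python3 - <<'E'
from bench import *
import cv2
o=get_obs(); print({k:o[k] for k in('time','tool_pos','ee_rot','width')})
for n in("scene","top"):
    s=snapshot(n); cv2.imwrite(f"pics/{n}0.png",s["color"]); print(n,s["fx"],s["fy"],s["cx"],s["cy"],s["k1"]); print(s["extrinsics"])
E
```

```text
pics
{'time': 0.0, 'tool_pos': array([ 0.15443814, -0.52728781,  0.20433114]), 'ee_rot': array([-3.13940692e+00, -2.46779287e-04,  2.84779704e-01]), 'width': 0.09425536636364892}
scene 458.14322861330214 458.14322861330214 323.3335282288569 247.07073663021023 0.024728585714852626
[[ 0.92931916 -0.36926618  0.00289523 -0.49640983]
 [-0.26272909 -0.66666987 -0.69751323  0.26285237]
 [ 0.25949821  0.64745175 -0.71656606  0.76457406]
 [ 0.          0.          0.          1.        ]]
top 537.0421963369458 537.0421963369458 330.9534308734877 238.25218333606074 0.0020144818715436452
[[ 4.13641964e-04 -9.99836547e-01  1.80750670e-02  1.42670377e-02]
 [-9.82709287e-01 -3.75310872e-03 -1.85117182e-01  5.47738093e-01]
 [ 1.85154761e-01 -1.76859640e-02 -9.82550213e-01  1.01752680e+00]
 [ 0.00000000e+00  0.00000000e+00  0.00000000e+00  1.00000000e+00]]
```

View pics/scene0.png

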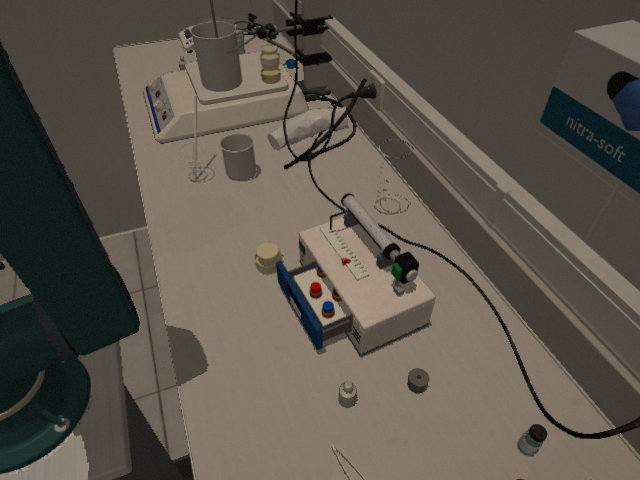

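View pics/top0.png

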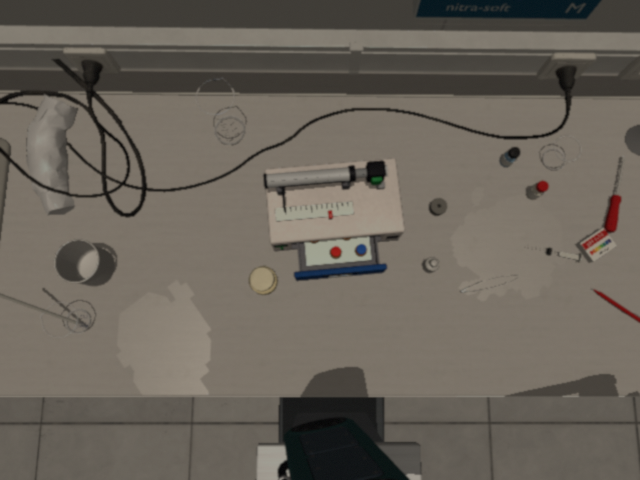

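The scene view shows the reader with its drawer open. In the top view the cover spans about (268–403, 160–245), the blue front edge runs (295,276)–(386,267), the grip is at (376,172), the rider at (330,214) and the pointer needle at x≈285. Next I'll measure from masks.

```bash
cat > h.py <<'E'
from bench import *
import cv2, numpy as np
def ray(s,uv):
    K=np.array([[s["fx"],0,s["cx"]],[0,s["fy"],s["cy"]],[0,0,1.]])
    p=cv2.undistortPoints(np.array([[uv]],float),K,np.array([s["k1"],0,0,0.]))[0,0]
    E=np.asarray(s["extrinsics"]); R=E[:3,:3]; d=R.T@np.array([p[0],p[1],1]); return -R.T@E[:3,3], d/np.linalg.norm(d)
def onz(s,uv,z):
    c,d=ray(s,uv); return c+d*(z-c[2])/d[2]
def tri(s1,u1,s2,u2):
    a,d=ray(s1,u1); b,e=ray(s2,u2)
    t=np.linalg.lstsq(np.c_[d,-e],b-a,rcond=None)[0]; p,q=a+d*t[0],b+e*t[1]
    return (p+q)/2, np.linalg.norm(p-q)
def proj(s,P):
    E=np.asarray(s["extrinsics"]); q=E[:3,:3]@P+E[:3,3]; x=q[:2]/q[2]; x=x*(1+s["k1"]*(x@x))
    return np.array([s["fx"]*x[0]+s["cx"],s["fy"]*x[1]+s["cy"]])
def blobs(im,lo,hi,roi=None,amin=8):
    m=cv2.inRange(cv2.cvtColor(im,cv2.COLOR_BGR2HSV),np.array(lo),np.array(hi))
    if roi:
        k=np.zeros_like(m); x0,y0,x1,y1=roi; k[y0:y1,x0:x1]=255; m&=k
    c,_=cv2.findContours(m,cv2.RETR_EXTERNAL,cv2.CHAIN_APPROX_NONE)
    return sorted([x for x in c if len(x)>=3 and cv2.contourArea(x)>=amin],key=cv2.contourArea,reverse=True)
E
python3 - <<'E'
from h import *
S,T=snapshot("scene"),snapshot("top")
for n,s,roi in(("S",S,(230,180,450,360)),("T",T,(240,140,460,300))):
    for c,lo,hi in(("blue",(100,120,40),(125,255,255)),("green",(45,80,40),(90,255,255)),("red",(0,150,80),(6,255,255)),("black",(0,0,0),(180,255,38))):
        for b in blobs(s["color"],lo,hi,roi,4)[:4]:
            r=cv2.minAreaRect(b); print(n,c,cv2.contourArea(b),np.round(cv2.boxPoints(r)).astype(int).tolist(),np.round(r[0],1))
for n,s,x0,y0,x1,y1,f in(("S",S,260,180,450,350,4),("T",T,250,145,450,290,4)):
    cv2.imwrite(f"pics/crop{n}.png",cv2.resize(s["color"][y0:y1,x0:x1],None,fx=f,fy=f,interpolation=cv2.INTER_CUBIC)[:600,:800])
E
```

```text
S blue 747.0 [[269, 267], [282, 259], [330, 342], [317, 349]] [299.5 304.2]
S blue 76.5 [[323, 312], [323, 301], [332, 301], [332, 312]] [327.5 306.5]
S green 108.0 [[390, 278], [393, 261], [402, 263], [400, 280]] [396.2 270.5]
S red 71.0 [[311, 282], [320, 282], [320, 292], [311, 292]] [315.5 287. ]
S red 24.5 [[342, 263], [342, 258], [349, 258], [349, 263]] [345.5 260.5]
S black 342.5 [[386, 267], [405, 249], [423, 267], [404, 285]] [404.3 266.8]
S black 119.5 [[379, 257], [389, 241], [401, 247], [391, 264]] [390.  252.1]
S black 94.0 [[376, 228], [378, 224], [451, 258], [449, 262]] [413.5 243. ]
S black 88.0 [[282, 285], [287, 283], [305, 313], [301, 315]] [293.7 299. ]
T blue 449.0 [[295, 272], [385, 263], [386, 271], [295, 279]] [340.1 271.3]
T blue 45.5 [[356, 251], [359, 244], [366, 247], [362, 254]] [360.8 248.9]
T green 59.0 [[371, 177], [382, 177], [382, 184], [371, 184]] [376.5 180.5]
T red 61.0 [[330, 252], [336, 246], [342, 252], [336, 258]] [335.5 251.5]
T red 7.0 [[329, 211], [331, 211], [331, 217], [329, 217]] [330. 214.]
T black 240.5 [[367, 162], [384, 162], [384, 181], [367, 181]] [375.5 171.5]
T black 49.0 [[348, 182], [349, 167], [356, 167], [355, 182]] [351.9 174.6]
T black 13.5 [[279, 194], [280, 186], [284, 187], [283, 194]] [281.4 190.3]
T black 6.0 [[387, 236], [397, 236], [397, 237], [387, 237]] [392.  236.5]
```

View pics/cropT.png

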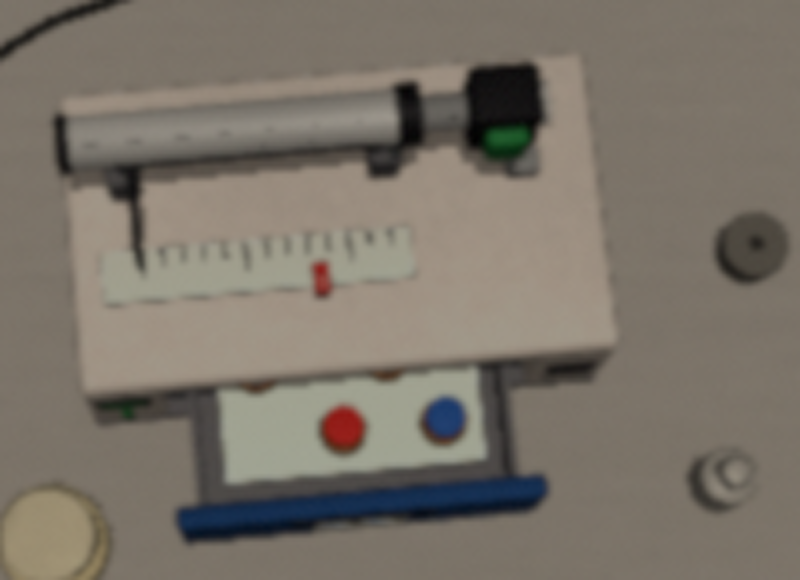

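View pics/cropS.png

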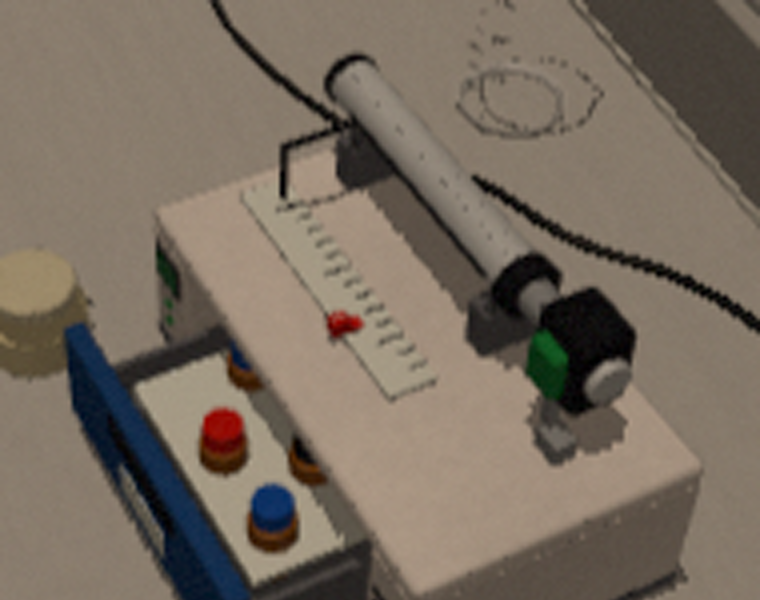

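The crops show the cover corners clearly. In the top view they are (265.5,169.5), (395,158.8), (404.3,231.3) and (271.3,243.8). In the scene view, front-left is (299.3,233.3), front-right (365,329.3) and back-right (435,297). The grip, green button, pointer tip (285,213) and rider (330,214) are also visible.

```bash
cat > m.py <<'E'
from h import *
S,T=snapshot("scene"),snapshot("top")
tc={'bl':(265.5,169.5),'br':(395,158.8),'fr':(404.3,231.3),'fl':(271.3,243.8)}
sc={'fl':(299.3,233.3),'fr':(365,329.3),'br':(435,297)}
for k in sc: print('tri',k,np.round(tri(S,sc[k],T,tc[k]),4) if 0 else [np.round(v,4) for v in tri(S,sc[k],T,tc[k])])
P={k:onz(T,v,.095)[:2] for k,v in tc.items()}; print(P)
print('lens',[np.linalg.norm(P[a]-P[b]).round(4) for a,b in(('bl','br'),('fl','fr'),('bl','fl'),('br','fr'))])
c=sum(P.values())/4; ey=(P['bl']-P['br'])+(P['fl']-P['fr']); ex=(P['bl']-P['fl'])+(P['br']-P['fr'])
ay=np.arctan2(-ey[0],ey[1]); ax=np.arctan2(ex[1],ex[0]); print('c',c,'yaw from y',ay,'from x',ax)
print('green',tri(S,(396.2,270.5),T,(376.5,180.5)))
print('rider',tri(S,(345.5,260.5),T,(330,214)))
print('pointer',tri(S,(331,230),T,(285,212.5)))
# drawer top-outer corners: scene crop (70,330),(…)
print('drawerTop', [onz(T,v,.079).round(4) for v in((295,275),(386,267))])
for n,uv,z in(('stopper',(438,205.5),.028),('weight',(433,263),.054),('jar',(262.5,279),.047)): print(n,onz(T,uv,z).round(4))
o=get_obs(); print(o['tool_pos'],o['ee_rot'])
w=snapshot("wrist"); print('wrist cam at',ray(w,(320,240)),w["fx"],np.round(np.asarray(w["extrinsics"]),3).tolist())
E
python3 m.py
```

```text
tri fl [array([0.5311, 0.1295, 0.0919]), np.float64(0.0045)]
tri fr [array([ 0.5565, -0.1255,  0.0903]), np.float64(0.0041)]
tri br [array([ 0.7009, -0.1104,  0.0918]), np.float64(0.0019)]
{'bl': array([0.67527452, 0.14384473]), 'br': array([ 0.69879062, -0.10961325]), 'fr': array([ 0.55350761, -0.12431955]), 'fl': array([0.52826647, 0.12948758])}
lens [np.float64(0.2545), np.float64(0.2551), np.float64(0.1477), np.float64(0.146)]
c [0.6139598  0.00984988] yaw from y 0.09582349576769125 from x 0.09910750013024244
green (array([ 0.64048998, -0.06762954,  0.14248982]), np.float64(0.0011428538985236208))
rider (array([0.58524159, 0.01813956, 0.10305174]), np.float64(0.0005548045208197262))
pointer (array([0.58933348, 0.10355566, 0.10371617]), np.float64(0.0039576190602024705))
drawerTop [array([0.4708, 0.0846, 0.079 ]), array([ 0.4866, -0.0899,  0.079 ])]
stopper [ 0.6217 -0.206   0.028 ]
weight [ 0.4982 -0.186   0.054 ]
jar [0.4665 0.1498 0.047 ]
[ 0.15450498 -0.52770795  0.2051096 ] [-3.14098182e+00 -4.99837136e-05  2.84799814e-01]
wrist cam at (array([ 0.2347958 , -0.50342433,  0.3851113 ]), array([-0.27754447, -0.08888601, -0.95659205])) 399.2860018411804 [[0.283, -0.959, -0.001, -0.549], [-0.92, -0.271, 0.284, -0.03], [-0.273, -0.08, -0.959, 0.393], [0.0, 0.0, 0.0, 1.0]]
```

Reader centre is about (0.614, 0.010) with yaw about 0.097, and the measured sizes and heights agree with the text. The drawer face is near x = 0.478. I'll align the tool with the reader, close the fingers and move in front of the drawer.

Request:
{"fn": "creep_tool", "kwargs": {"ticks": [{"jaw":0,"yaw":0.094},{"jaw":0,"yaw":0.094},{"jaw":0,"tx":0.019,"ty":-0.0285},{"jaw":0,"tx":0.019,"ty":-0.0285},{"jaw":0,"tx":0.019,"ty":-0.0285},{"jaw":0,"tx":0.019,"ty":-0.0285},{"jaw":0,"tx":0.019,"ty":-0.0285},{"jaw":0,"tx":0.019,"ty":-0.0285},{"jaw":0,"tx":0.019,"ty":-0.0285},{"jaw":0,"tx":0.019,"ty":-0.0285},{"jaw":0,"tx":0.019,"ty":-0.0285},{"jaw":0,"tx":0.019,"ty":-0.0285},{"jaw":0,"tx":0.019,"ty":-0.0285},{"jaw":0,"tx":0.019,"ty":-0.0285},{"jaw":0,"tx":0.019,"ty":-0.0285},{"jaw":0,"tx":0.019,"ty":-0.0285},{"jaw":0,"tx":0.019,"ty":-0.0285},{"jaw":0,"tx":0.019,"ty":-0.0285},{"jaw":0,"tx":0.019,"ty":-0.0285},{"jaw":0}]}}

```text
time: 2.02
tool_pos: [0.4307, -0.0097, 0.2053]
ee_rot: [-3.139, -0.001, 0.104]
wrist_force: [-1.0, -0.2, 0.2]
width: 0.0003
finger_force: 0.0
```

```bash
python3 - <<'E'
from h import *
w=snapshot("wrist"); cv2.imwrite("pics/w1.png",w["color"]); print(ray(w,(320,240)))
E
```

```text
(array([ 0.51373821, -0.00053578,  0.38543486]), array([-0.28820531, -0.03553502, -0.95690907]))
```

View pics/w1.png

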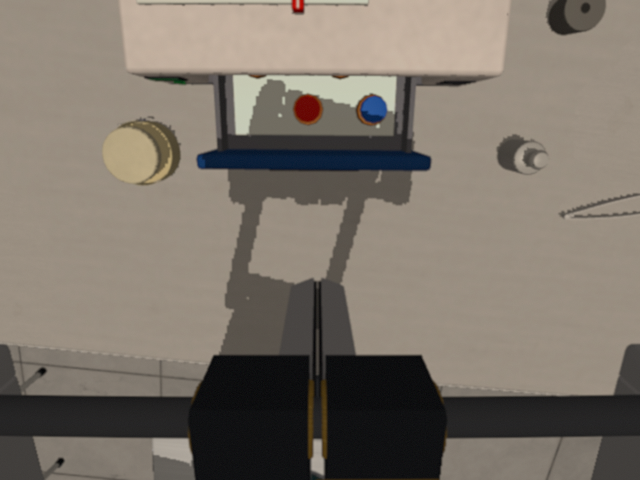

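Request:
{"fn": "creep_tool", "kwargs": {"ticks": [{"jaw":0,"tz":0.032},{"jaw":0,"tz":0.032},{"jaw":0,"tz":0.032},{"jaw":0,"tz":0.032},{"jaw":0,"tz":0.032},{"jaw":0}]}}

```text
time: 2.57
tool_pos: [0.4231, -0.0148, 0.039]
ee_rot: [-3.139, 0.014, 0.095]
wrist_force: [-1.9, 0.4, -1.1]
width: 0.0004
finger_force: 0.0
```

The wrist view shows the drawer front edge at (198–430, 160), square to the tool, with the jar, weight and stopper well clear. Now I'll push.

Request:
{"fn": "creep_tool", "kwargs": {"ticks": [{"jaw":0,"tx":0.008,"ty":-0.002},{"jaw":0,"tx":0.008,"ty":-0.002},{"jaw":0,"tx":0.008,"ty":-0.002},{"jaw":0,"tx":0.008,"ty":-0.002},{"jaw":0,"tx":0.005},{"jaw":0,"tx":0.005},{"jaw":0,"tx":0.005},{"jaw":0,"tx":0.005},{"jaw":0,"tx":0.005},{"jaw":0,"tx":0.005},{"jaw":0,"tx":0.005},{"jaw":0,"tx":0.005}]}}

```text
time: 3.57
tool_pos: [0.5005, 0.0006, 0.0454]
ee_rot: [-3.142, 0.0, 0.097]
wrist_force: [-1.9, 0.0, 1.2]
width: 0.0005
finger_force: 0.7
```

Request:
{"fn": "creep_tool", "kwargs": {"ticks": [{"jaw":0,"tx":0.004},{"jaw":0,"tx":0.004},{"jaw":0,"tx":0.003},{"jaw":0,"tx":0.003}]}}

```text
time: 3.9
tool_pos: [0.5133, 0.0018, 0.0454]
ee_rot: [3.142, 0.003, 0.097]
wrist_force: [-3.4, -0.4, 1.7]
width: 0.0002
finger_force: 1.3
```

Request:
{"fn": "creep_tool", "kwargs": {"ticks": [{"jaw":0,"tx":0.003},{"jaw":0,"tx":0.003}]}}

```text
time: 4.07
tool_pos: [0.5182, 0.0023, 0.0454]
ee_rot: [3.142, 0.005, 0.097]
wrist_force: [-13.7, -2.0, 10.9]
width: 0.0006
finger_force: 7.0
```

```bash
python3 - <<'E'
from h import *
w=snapshot("wrist"); cv2.imwrite("pics/w2.png",w["color"])
T=snapshot("top"); 
for n,s,roi in(("top",T,(280,230,400,300)),):
    for b in blobs(s["color"],(100,120,40),(125,255,255),roi,4)[:2]:
        r=cv2.minAreaRect(b); print(n,cv2.contourArea(b),np.round(cv2.boxPoints(r),1).tolist())
E
```

```text
(no output)
```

View pics/w2.png

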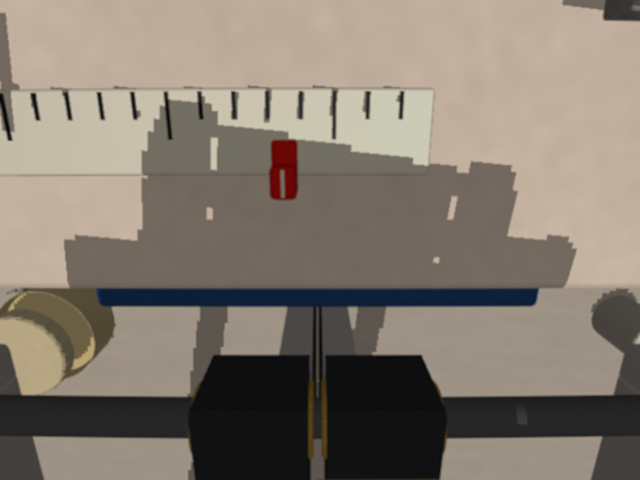

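At about 14 N the drawer face sits flush under the cover edge, the blue strip at (100–537, 297). The rider line is at x≈283, between scale marks 80 and 90. I'll nudge once more to confirm the hard stop.

Request:
{"fn": "creep_tool", "kwargs": {"ticks": [{"jaw":0,"tx":0.002},{"jaw":0,"tx":0.002},{"jaw":0}]}}

```text
time: 4.42
tool_pos: [0.518, 0.0023, 0.0454]
ee_rot: [3.142, 0.015, 0.097]
wrist_force: [-19.2, -2.1, 13.5]
width: 0.0004
finger_force: 9.6
```

```bash
python3 - <<'E'
from h import *
w=snapshot("wrist"); T=snapshot("top")
np.set_printoptions(precision=4,suppress=True)
g=w["color"][150:200,255:315]; hsv=cv2.cvtColor(g,cv2.COLOR_BGR2HSV)
for b in blobs(w["color"],(0,120,60),(8,255,255),(240,120,330,215),20): print('red',cv2.boundingRect(b))
for r in range(168,198,5): print(r,w["color"][r,272:296,1].tolist())
y=np.array([np.cos(0),0])
for x in(168,334): print(onz(w,(x,100),.097))
print('rider',onz(w,(283,183),.103),onz(w,(283,183),.108))
print('drawer edge',onz(w,(100,290),.079),onz(w,(537,290),.079), 'cover edge',onz(w,(120,288),.095),onz(w,(550,288),.095))
print('blue px',[cv2.boundingRect(b) for b in blobs(w["color"],(100,120,40),(125,255,255),None,50)])
E
```

```text
red (269, 141, 29, 60)
168 [21, 2, 11, 5, 9, 7, 1, 3, 8, 0, 6, 4, 4, 7, 3, 4, 5, 5, 0, 7, 5, 6, 5, 6]
173 [6, 8, 10, 8, 6, 1, 12, 46, 83, 105, 108, 91, 57, 22, 5, 9, 8, 7, 3, 9, 6, 7, 4, 6]
178 [8, 6, 8, 10, 3, 2, 7, 42, 82, 107, 109, 91, 61, 27, 7, 8, 11, 7, 5, 6, 5, 6, 4, 5]
183 [4, 6, 5, 8, 6, 3, 14, 43, 82, 106, 109, 98, 69, 32, 9, 8, 7, 4, 8, 8, 5, 2, 5, 8]
188 [1, 4, 6, 6, 7, 7, 8, 33, 68, 96, 109, 99, 74, 37, 6, 4, 5, 8, 6, 3, 5, 5, 2, 4]
193 [4, 5, 5, 9, 4, 3, 3, 32, 67, 97, 110, 107, 82, 42, 12, 2, 4, 5, 6, 6, 5, 3, 0, 9]
[0.6031 0.0569 0.097 ]
[0.6079 0.0068 0.097 ]
rider [0.5823 0.0199 0.103 ] [0.5832 0.0195 0.108 ]
drawer edge [0.528  0.0914 0.079 ] [ 0.5452 -0.0828  0.079 ] cover edge [0.5378 0.0754 0.095 ] [ 0.5529 -0.0769  0.095 ]
blue px [(97, 290, 440, 17)]
```

The drawer is at its hard stop: it did not advance with 19 N on it. The rider reads about 85 mm. Next I'll retreat, rise, and go over the grip.

Request:
{"fn": "creep_tool", "kwargs": {"ticks": [{"jaw":0,"tx":-0.016},{"jaw":0,"tx":-0.016},{"jaw":0,"tz":-0.032},{"jaw":0,"tz":-0.032},{"jaw":0,"tz":-0.032},{"jaw":0,"tz":-0.032},{"jaw":0,"tz":-0.032},{"jaw":0,"tz":-0.016},{"jaw":0.094,"tx":0.0267,"ty":0.0136},{"jaw":0.094,"tx":0.0267,"ty":0.0136},{"jaw":0.094,"tx":0.0267,"ty":0.0136},{"jaw":0.094,"tx":0.0267,"ty":0.0136},{"jaw":0.094,"tx":0.0267,"ty":0.0136},{"jaw":0.094,"tx":0.0267,"ty":0.0136},{"jaw":0.094,"yaw":-0.121},{"jaw":0.094,"yaw":-0.121},{"jaw":0.094,"yaw":-0.121},{"jaw":0.094,"yaw":-0.121},{"jaw":0.094,"yaw":-0.121},{"jaw":0.094,"yaw":-0.121}]}}

```text
time: 6.18
tool_pos: [0.6605, -0.0661, 0.2211]
ee_rot: [3.14, -0.001, 0.829]
wrist_force: [0.6, -0.7, -0.7]
width: 0.077
finger_force: 0.0
```

Request:
{"fn": "creep_tool", "kwargs": {"ticks": [{"jaw":0.094,"yaw":-0.121},{"jaw":0.094,"yaw":-0.121},{"jaw":0.094,"yaw":-0.121},{"jaw":0.094,"yaw":-0.121},{"jaw":0.094,"yaw":-0.121},{"jaw":0.094,"yaw":-0.121},{"jaw":0.094,"yaw":-0.119},{"jaw":0.094},{"jaw":0.094}]}}

```text
time: 6.93
tool_pos: [0.66, -0.066, 0.2212]
ee_rot: [3.141, 0.0, 1.665]
wrist_force: [-0.0, -0.3, 0.7]
width: 0.094
finger_force: 0.0
```

```bash
python3 - <<'E'
from h import *
w=snapshot("wrist"); cv2.imwrite("pics/w3.png",w["color"]); np.set_printoptions(precision=4,suppress=True)
print(ray(w,(320,240)))
for b in blobs(w["color"],(45,80,30),(90,255,255),None,40)[:3]: print(cv2.boundingRect(b))
T=snapshot("top"); 
for b in blobs(T["color"],(100,120,40),(125,255,255),(280,230,400,300),4)[:2]: print('blue',np.round(cv2.boxPoints(cv2.minAreaRect(b)),1).tolist())
E
```

```text
(array([0.6525, 0.0178, 0.4012]), array([ 0.0366, -0.2898, -0.9564]))
(283, 226, 12, 36)
blue [[291.70001220703125, 245.1999969482422], [333.8999938964844, 241.0], [334.79998779296875, 249.6999969482422], [292.6000061035156, 253.89999389648438]]
```

View pics/w3.png

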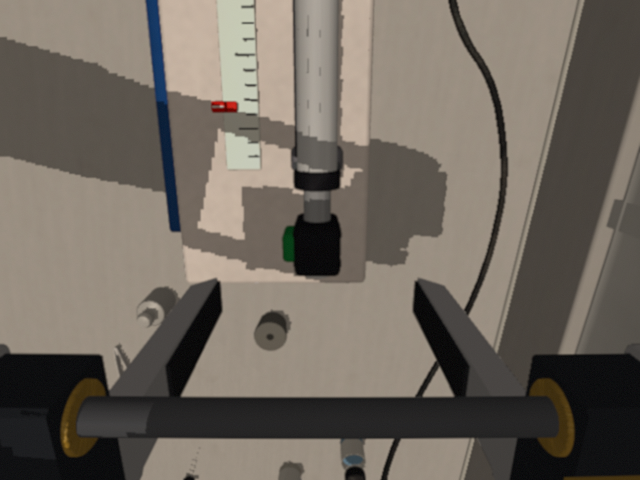

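The grip's black top is at about (297–340, 217–275) with the green button on its left at x=283–295. The fingertips straddle it at x≈220 and 415. Now I'll check the numbers.

```bash
python3 - <<'E'
from h import *
np.set_printoptions(precision=4,suppress=True)
w=snapshot("wrist"); T=snapshot("top"); o=get_obs()
c=np.array([.614,.010]); y=.0965; R=np.array([[np.cos(y),-np.sin(y)],[np.sin(y),np.cos(y)]])
rd=lambda p:np.r_[R.T@(p[:2]-c),p[2]]
B=[b for b in blobs(w["color"],(0,0,0),(180,255,40),(290,205,350,285),200)][0]; x,yy,ww,hh=cv2.boundingRect(B); print('black bb',x,yy,ww,hh)
for n,uv in(('front',(x,yy+hh*.6)),('back',(x+ww,yy+hh*.6)),('inner end',(x+ww/2,yy)),('outer end',(x+ww/2,yy+hh))): 
    print(n,rd(onz(w,uv,.162)),rd(onz(w,uv,.118)))
g=blobs(w["color"],(45,80,30),(90,255,255),(270,210,300,280),40)[0]; m=cv2.moments(g); gw=(m['m10']/m['m00'],m['m01']/m['m00'])
g=blobs(T["color"],(45,80,40),(90,255,255),(350,150,400,200),4)[0]; m=cv2.moments(g); gt=(m['m10']/m['m00'],m['m01']/m['m00'])
p,e=tri(w,gw,T,gt); print('green',p,rd(p),e)
bt=blobs(T["color"],(0,0,0),(180,255,38),(355,150,395,190),50)[0]; r=cv2.boundingRect(bt); p,e=tri(w,(x+ww/2,yy+hh/2),T,(r[0]+r[2]/2,r[1]+r[3]/2)); print('black',rd(p),e)
print('tcp',rd(o['tool_pos']),o['ee_rot'])
E
```

```text
black bb 293 214 48 62
front [ 0.0239 -0.0763  0.162 ] [ 0.0211 -0.0911  0.118 ]
back [ 0.0542 -0.0763  0.162 ] [ 0.057  -0.0911  0.118 ]
inner end [ 0.039  -0.0522  0.162 ] [ 0.0391 -0.0626  0.118 ]
outer end [ 0.039  -0.0932  0.162 ] [ 0.0391 -0.1111  0.118 ]
green [ 0.6372 -0.0676  0.1202] [ 0.0156 -0.0795  0.1202] 0.011827022536758922
black [ 0.0427 -0.0829  0.1524] 0.016350319386877487
tcp [ 0.0381 -0.08    0.2214] [3.1412 0.0001 1.6664]
```

The grip measures 30 mm wide, centred within about 1 mm of the fingers' centre line, at y ≈ -0.078. The top view is now blocked by the gripper, which explains its large residual. Next I'll descend 0.1 m and close.

Request:
{"fn": "creep_tool", "kwargs": {"ticks": [{"jaw":0.094,"tx":0.0005,"tz":0.02},{"jaw":0.094,"tx":0.0005,"tz":0.02},{"jaw":0.094,"tz":0.02},{"jaw":0.094,"tz":0.02},{"jaw":0.094,"tz":0.02},{"jaw":0.094}]}}

```text
time: 7.63
tool_pos: [0.6566, -0.0645, 0.1159]
ee_rot: [-3.133, -0.002, 1.667]
wrist_force: [-0.4, 0.2, -0.7]
width: 0.0939
finger_force: 0.0
```

Request:
{"fn": "creep_tool", "kwargs": {"ticks": [{"jaw":0.05},{"jaw":0.05},{"jaw":0.05},{"jaw":0.05},{"jaw":0.025},{"jaw":0.025},{"jaw":0.025},{"jaw":0.025},{"jaw":0.025},{"jaw":0.025}]}}

```text
time: 8.47
tool_pos: [0.659, -0.0651, 0.1216]
ee_rot: [-3.141, 0.0, 1.668]
wrist_force: [-5.9, 0.1, 3.9]
width: 0.0315
finger_force: 30.0
```

The grip is held at 31.5 mm, so the button is in. Now I'll draw the arm out most of the way.

Request:
{"fn": "creep_tool", "kwargs": {"ticks": [{"jaw":0.025,"tx":-0.005},{"jaw":0.025,"tx":-0.01},{"jaw":0.025,"tx":-0.01},{"jaw":0.025,"tx":-0.01},{"jaw":0.025,"tx":-0.01},{"jaw":0.025,"tx":-0.01},{"jaw":0.025,"tx":-0.01},{"jaw":0.025,"tx":-0.01},{"jaw":0.025,"tx":-0.005},{"jaw":0.025},{"jaw":0.025},{"jaw":0.025}]}}

```text
time: 9.47
tool_pos: [0.6667, -0.1443, 0.1216]
ee_rot: [-3.141, -0.0, 1.668]
wrist_force: [-4.2, 3.4, 3.6]
width: 0.0318
finger_force: 30.0
```

```bash
python3 - <<'E'
from h import *
w=snapshot("wrist"); T=snapshot("top"); S=snapshot("scene")
a=cv2.resize(w["color"],(400,300)); b=cv2.resize(T["color"][150:250,250:383],(400,300),interpolation=cv2.INTER_CUBIC)
c=cv2.resize(S["color"][180:300,270:430],(400,300),interpolation=cv2.INTER_CUBIC)
cv2.imwrite("pics/w4.png",np.vstack([np.hstack([a,b]),np.hstack([c,c*0])]))
E
```

```text
(no output)
```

View pics/w4.png

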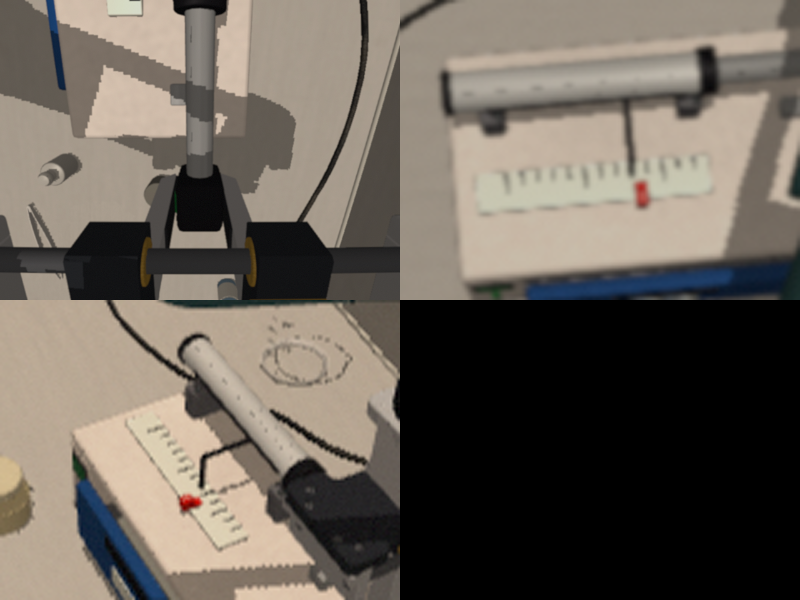

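The arm followed the grip, with 79.6 mm of TCP travel. In the top crop the pointer tip is just short of the rider, by about 3 px. I'll look more finely.

```bash
python3 - <<'E'
from h import *
T=snapshot("top"); S=snapshot("scene"); cv2.imwrite("pics/t5.png",T["color"]); cv2.imwrite("pics/s5.png",S["color"])
up=lambda im,x0,y0,w,h,f:cv2.resize(im[y0:y0+h,x0:x0+w],None,fx=f,fy=f,interpolation=cv2.INTER_CUBIC)
a=up(T["color"],310,192,40,30,10); b=up(S["color"],330,235,40,30,10)
z=cv2.imread("pics/top0.png"); y=cv2.imread("pics/scene0.png"); c=up(z,270,192,40,30,10); d=up(y,315,210,40,30,10)
cv2.imwrite("pics/z5.png",np.vstack([np.hstack([a,b]),np.hstack([c,d])]))
E
```

```text
(no output)
```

View pics/z5.png

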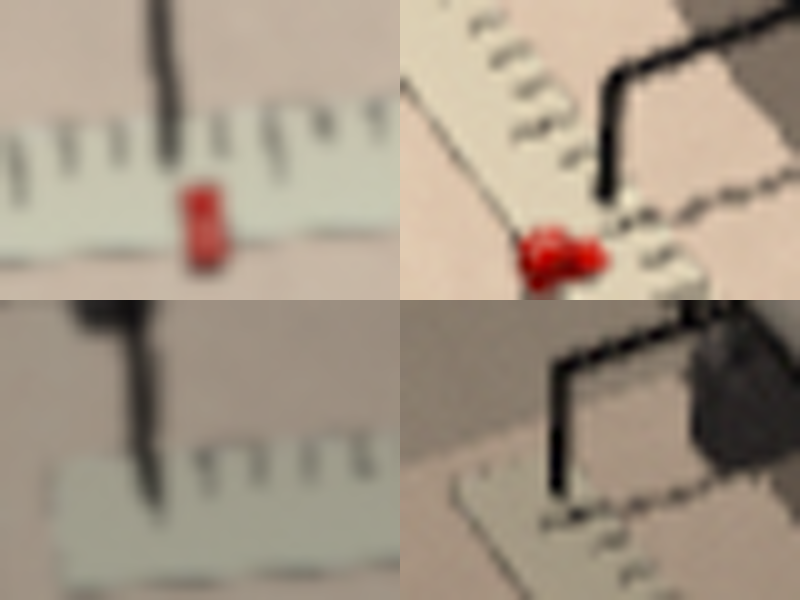

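In the top view the tip is at (326.5, 208.0) and the rider centre at (330.0, 214.0). That leaves about 5.4 mm, which matches 85.0 − 79.6 from the wrist reading. I'll make the last move.

Request:
{"fn": "creep_tool", "kwargs": {"ticks": [{"jaw":0.025,"tx":-0.0027},{"jaw":0.025,"tx":-0.0027},{"jaw":0.025},{"jaw":0.025},{"jaw":0.025},{"jaw":0.025}]}}

```text
time: 10.22
tool_pos: [0.6672, -0.1493, 0.1216]
ee_rot: [-3.141, -0.0, 1.668]
wrist_force: [-4.7, 1.7, 4.4]
width: 0.0314
finger_force: 30.0
```

```bash
python3 - <<'E'
from h import *
np.set_printoptions(precision=4,suppress=True)
T=snapshot("top"); S=snapshot("scene"); o=get_obs()
y=.0965; u=np.array([np.sin(y),-np.cos(y)])
print('TCP travel',(o['tool_pos'][:2]-[.659,-.0651])@u, o['tool_pos'])
for n,t,r in(('before',(326.5,208.),(330,214)),): print(n,(onz(T,r,.103)-onz(T,t,.103))[:2]@u)
up=lambda im,x0,y0,w,h,f:cv2.resize(im[y0:y0+h,x0:x0+w],None,fx=f,fy=f,interpolation=cv2.INTER_CUBIC)
# predicted extension of the rider line along reader x, drawn thin for checking
a=up(T["color"],310,192,40,30,15); b=up(S["color"],330,235,40,30,10)
P=onz(T,(330,214),.103); ex=np.array([np.cos(y),np.sin(y),0])
A=a.copy()
for k in np.arange(0,.03,.001):
    q=proj(T,P+k*ex); cv2.circle(A,tuple(int(v) for v in ((q-[310,192]+.5)*15)),1,(0,255,255),-1)
cv2.imwrite("pics/z6.png",A)
E
```

```text
TCP travel 0.08456660578495084 [ 0.6671 -0.1493  0.1216]
before 0.005536514374796863
```

View pics/z6.png

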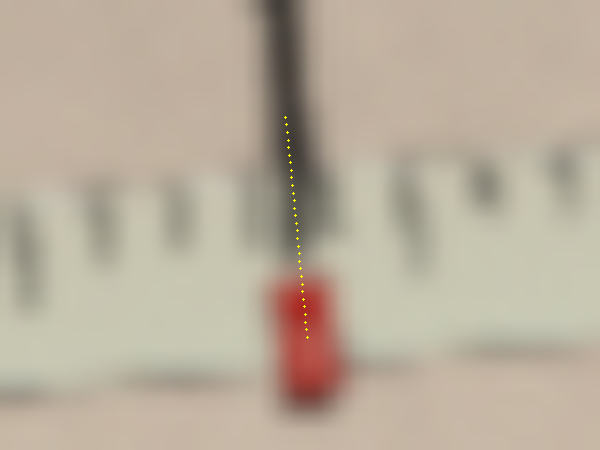

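The pointer now lines up with the rider, with the tip at (292,245) in the crop and the rider line extended to about 298, so it may be about 0.5 mm short. I'll do one numerical check.

```bash
python3 - <<'E'
from h import *
np.set_printoptions(precision=4,suppress=True)
y=.0965; u=np.array([np.sin(y),-np.cos(y)])
D=[]
for i in range(6):
    T=snapshot("top"); im=T["color"].astype(float); g=im[...,1]
    red=np.clip(im[208:221,324:337,2]-im[208:221,324:337,1]-30,0,None); yy,xx=np.mgrid[208:221,324:337]
    r=(np.sum(xx*red)/red.sum(),np.sum(yy*red)/red.sum())
    rows=[]
    for v in range(196,203):
        d=np.clip(150-g[v,322:336],0,None); d=np.clip(np.median(g[v,318:340])-g[v,322:336]-15,0,None); rows.append((np.sum(np.arange(322,336)*d)/d.sum(),v))
    for v in (206,207,208):
        d=np.clip(np.median(g[v,318:340])-g[v,327:333]-10,0,None); t=np.sum(np.arange(327,333)*d)/max(d.sum(),1); D.append((v,t,(onz(T,r,.103)-onz(T,(t,v),.103))[:2]@u*1000))
print('rider',r,'needle',np.round(rows,2).tolist()); D=np.array(D); print([(v,D[D[:,0]==v].mean(0)) for v in(206,207,208)])
w=cv2.imread("pics/w2.png").astype(float)[...,1]
print('w2 row col marks'); 
row=w[98:112].mean(0); print([round(float(np.sum(np.arange(a-9,a+10)*np.clip(np.median(row[a-14:a+15])-row[a-9:a+10]-15,0,None))/np.clip(np.median(row[a-14:a+15])-row[a-9:a+10]-15,0,None).sum()),1) for a in(68,101,135,168,201,234,267,301,334,367,401)])
S=snapshot("scene"); s=S["color"]
print([tuple(np.round(cv2.minAreaRect(b)[0],1)) for b in blobs(s,(0,150,80),(6,255,255),(330,245,365,275),4)])
E
```

```text
rider (np.float64(329.9402460456942), np.float64(213.98535442296426)) needle [[328.52, 196.0], [328.56, 197.0], [328.66, 198.0], [328.79, 199.0], [328.89, 200.0], [328.95, 201.0], [329.04, 202.0]]
[(206, array([206.    , 329.4335,  -0.5329])), (207, array([207.    , 329.2544,  -0.004 ])), (208, array([208.    , 329.0488,   0.5749]))]
w2 row col marks
[67.4, 100.2, 133.3, 166.7, 200.0, 233.9, 267.0, 300.1, 333.2, 366.5, 400.8]
[(np.float64(345.4), np.float64(260.3))]
```

All estimates agree to within about 0.5 mm. The rider is unmoved, and the drawer showed flush after I released it. I'll nudge 0.3 mm and hand in.

Request:
{"fn": "creep_tool", "kwargs": {"ticks": [{"jaw":0.025,"tx":-0.0003},{"jaw":0.025},{"jaw":0.025},{"jaw":0.025}]}}

```text
time: 11.0
tool_pos: [0.6671, -0.1493, 0.1216]
ee_rot: [-3.14, -0.001, 1.669]
wrist_force: [-4.6, 4.1, 2.9]
width: 0.0316
finger_force: 30.0
```

```bash
python3 -c "
from bench import *
print(close_job())"
```

```text
the job is handed in; nothing more can be done
None
```

I pushed the drawer home to its hard stop, then drew the arm out about 85 mm to the red rider (within about 0.5 mm by the images) and handed in at 11 s, still holding the grip with the button squeezed in; the rider did not move and the jar, weight and stopper were never touched.

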